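# Lock the temperature logger into its transport holder

### The job

Get the temperature logger ready for the vaccine transport: lay it flat, screen up, fully down between the clips of its holder, and fold the holder's hinged cover shut over it. Then lock the cover with its black wing-headed fastener: with the wing in line with the slot, press the head right in against its spring, turn it a quarter turn clockwise while it is held in, and let it spring back so that its cam catches. Work the fastener by feel - do not ram it down or twist it before it is right in - and leave the other things on the table where they are.

Things in the scene. Friction and masses are not known exactly. Their poses are not given: they have to be found in the camera images.
- logger: temperature logger: flat white plastic box with a screen on its upper face, 92 (x) x 58 (y) x 20 (z) mm, about 70 g, loose on the table, screen up. Origin: centre of its underside; x along its length, z out of the screen side. Grip it across its 58 mm width.
- holder: the logger's holder, fixed: grey base plate 204 x 104 x 6 mm. Origin: on the table under the plate, near its middle; z up, x along the plate from the fastener end (nearer the robot) to the hinge end. Along x it has the fastener's receptacle block (at -55 mm), the cradle (centre at +26 mm) and the cover's hinge (at +88 mm).
- cradle (a point): centre of the cradle's floor, 6 mm above the table; axes as the holder's. Clips with flared lips, 13 mm high, leave 96 (x) x 62 (y) mm for the logger: it lies lengthwise along x, either way round, 2 mm clear all round. Both long sides are open over the middle 54 mm, for fingers that hold the logger across its width.
- cover_hinge (a point): middle of the cover's hinge line, 31.5 mm above the table; the line runs along y; axes as the holder's
- cover_tip (a point): middle of the cover's free edge, 175 mm from the hinge line. The cover is a white frame 5 mm thick, 84 mm wide, with a clear window; shut, it lies level, its upper face 34 mm above the table. Axes: -x from the hinge to the free edge, z out of the cover's outer face, y along the hinge.
- cover (a joint): opening angle of the cover in rad: 0 shut; starts standing, leaning back beyond upright (1.75 to 2.0; stop at 2.05), fastener on its back. It is shut by pushing it from behind, towards the robot, then down. The hinge is stiff (about 0.2 N m): the cover stays where it is left.
- fastener_head (a point): on the quarter-turn fastener's axis, on the upper face of its black round flange (34 mm across, 4 thick). On the flange stands the wing: 30 long, 9 thick, 16 mm tall; grip it across the 9 mm, fingertips on the flange. x: along the wing; z: out of the cover. It sits in the cover, 143 mm from the hinge line, midway across. Cover shut, fastener up: 61.5 mm above the table.
- fastener_press (a joint): how far the fastener is pushed in, m: 0 up. Spring: 4 N at first, 0.36 N more per mm. Its cam bar, parallel to the wing, enters the receptacle's slot only if in line with it (within 0.15 rad; else it stops 11 mm above the bottom). It bottoms somewhere from 0.0114 to 0.0214 (see receptacle), and is free to turn only in the last 1.5 mm before that. Caught, it has sprung back 4 mm.
- fastener_turn (a joint): turn of the fastener in rad, growing clockwise seen from above (cover shut): 0 with the wing along the holder's x, in line with the slot (it starts within 0.3 of that and turns easily, friction 0.02 N m). The catch notches lie a quarter turn on, at 1.57 (the cam rises into them from about 1.45 on); a stop is at 1.66.
- receptacle: block on the holder, 48 x 48 mm, 29 mm high, origin on the fastener's axis at table height. In it sits the slotted steel plate for the cam bar, whose height is screw-set and differs by up to 10 mm from holder to holder; no reading shows it, so the bottom must be felt. It bears 18 N at most, from the cam pushed hard on its bottom, pulled up or twisted against the slot.
- oximeter: bystander: small blue-and-white finger oximeter, 33x58x30 mm; stays where it is. Origin: centre of its underside
- plaster_roll: bystander: roll of white fixing plaster standing on its flat side, 45 across, 30 high mm; stays where it is. Origin: centre of its underside
- scissors: bystander: bandage scissors with black rings lying flat, 64x142x7 mm; stays where it is. Origin: centre of its underside
- marker: bystander: thick grey marker lying down, 137 long, 18 across mm; stays where it is. Origin: centre of its underside
- cold_pack_2: bystander: flat cold pack, 88x153x28 mm; stays where it is. Origin: centre of its underside
- syringe: bystander: empty syringe lying down, 33x114x22 mm; stays where it is. Origin: centre of its underside
- thermometer: bystander: probe thermometer lying down, 196 long mm; stays where it is. Origin: centre of its underside
- pen: bystander: black ball pen lying down, 148 long, 10 thick mm; stays where it is. Origin: centre of its underside
Mind the look-alikes: they are no part of the job. What is shaped like the logger but green or red is not meant.

How it is judged:
On the way, in this order (a step that is already met when the one before it is completed fails the run):
1. the logger lies fully down between the clips of the holder, screen up (x of logger in the frame of cradle between -0.004 and 0.004 m and y of logger in the frame of cradle between -0.004 and 0.004 m and z of logger in the frame of cradle between -0.002 and 0.003 m and angle between the x axis of logger and the x axis of holder, either way round below 0.1 rad and angle between logger's own z axis and vertical below 0.08 rad), for 0.2 s.
2. the cover is shut over the logger (value of joint cover below 0.04 rad), for 0.1 s.
At the end, for the whole second after the job is handed in: Logger flat, screen up, on the cradle floor (within 4 mm of its middle, 3 mm of its floor, 0.1 rad of its length, either way round); cover shut (under 0.03 rad); fastener turned 1.46 rad or more, its cam caught below the plate (pushed in 4 to 18.5 mm). All at rest (all of step 1 and value of joint cover below 0.03 rad and value of joint fastener_turn above 1.46 rad and value of joint fastener_press between 0.004 and 0.0185 m and linear speed of logger below 0.02 m/s); the robot touches nothing.
It fails at once if the fastener's receptacle is loaded with more than 18 N (contact force between receptacle and anything else above 18 N).
It fails at once if a bystander is pushed more than 20 mm out of its place (distance of any of oximeter, plaster_roll, scissors, marker, cold_pack_2, syringe, thermometer, pen from where it was at the start of the episode above 0.02 m).
It also fails if it takes over 72 s, if anything falls off the work surface, if the arm or the gripper's body presses on something with over 40 N, if the wrist force passes 120 N, or if a joint passes its speed limit or range.

### The arm

A 6-joint arm with a two-finger parallel gripper is mounted at the origin on a cart in front of the work surface, level with it; the furniture and walls round the work are solid. World frame = base frame: x ahead of the robot, y to its left, z up, the work surface at z = 0. Lengths are in m, angles in rad, forces in N, time in s.
With the tool pointing down it reaches from about 0.3 to 0.775 m from the base axis. Payload 14.6 kg.
Tool frame: the origin (TCP) lies midway between the tips of the shut fingers; the grasp point (between the pads) lies 19 mm behind it (ctrl.pinch_z is the distance from the TCP to the grasp point, in m); z points along the fingers, y is the line along which they close (so a half turn about z gives the same grasp; the last joint's range is limited). The gripper opens to 94 mm and grips with 3 to 60 N. Pads are 16 mm wide; open, the fingers measure 119 mm over their backs; the gripper's body (75 mm by 177 mm) begins 78 mm behind the grasp point.
Start: joints at [-1.329, 0.3, 1.521, -0, 1.321, -0.067], TCP at [0.167, -0.524, 0.205] pointing down, gripper open.
Joint ranges: [-3.03, 3.03], [-0.79, 2.21], [0.23, 2.52], [-1.04, 4.18], [0, 3.07], [-2.55, 2.55]. Speed limits (rad/s): [2.22, 2.22, 2.57, 3.14, 3.14, 3.14].

### API

Orientations are given as [roll, pitch, yaw] about the fixed x, y, z axes, in that order (R = Rz(yaw) Ry(pitch) Rx(roll)).
In Python, from station import ctrl gives the robot as it stands.
- The arm moves only by the tool jog_arm, never from a script. Its argument "motion" is a list of rows, each a list of 7 numbers: the shift along the tool's x, y, z in m, then the turn, a rotation vector about the tool's x, y, z in rad, then the opening, from -1 (shut) to 1 (fully open). In form: [[tx, ty, tz, rx, ry, rz, gripper], ...]. A call has 1 to 5 rows; each row shifts and turns the commanded pose from where the row before left it, along the tool's axes as they then stand; what a row does not reach is not made up. A row lasts 1/10 s, in which the tool goes at most 50 mm and 8.59 degrees, less where a joint would pass 70% of its speed; a pose out of reach is approached as far as the arm can. A call is refused whole if a number of a shift passes 0.05 or a number of a turn 0.15, either way. A call with a gripper value outside its range is refused whole. The fingers move at their own pace and stop on an object; "squeeze" is the grip in N (left out, the last holds). Time passes only in rows, so rows that do not move let the fingers close. It gives the time, the measured TCP pose, the force, the opening and the grip force at its end, in the units of the state.
- ctrl.get_obs(): the state, without advancing time (a new reading comes with each control period).
- ctrl.camera(name): name is "scene" or "side" or "wrist"; returns the picture (400x640x3 uint8, red, green, blue); there is no depth.
- ctrl.camera_model(name): a dict with "intrinsics" (3x3 intrinsics, pixels), "rvec" (rotation vector, rad) and "tvec" (3), from world to camera coordinates, as OpenCV has them. Camera axes: x right, y down, z forward; pixel columns grow to the right and rows downward; lengths in m; the calibration is good to about 2 mm. A picture is of the moment at which its call begins: read the wrist's pose just before it. camera_model takes no time and is no camera call; for the wrist camera it gives the pose at the moment of the call.
- ctrl.hand_in(): hands the job in; it is judged then, once.
The state is a dict: "time_s": time; "qpos": joint angles; "joint_vel": joint speeds; "tau": joint torques, N m; "ee_pos": TCP position; "eef_rot": TCP orientation; "force": force on the tool from outside, world axes, zero at the start; "moment": the same for the moment, N m; "grip_width": finger opening in m; "grip_force": force on a finger pad.
Only numpy, scipy, OpenCV 4.12 (cv2) and the standard library are available. Lean on these libraries where they do the work, as an engineer would, in place of code of your own. Each camera call takes 0.05 s, during which the arm holds its last target. There are 200 camera calls.

## Working session

There is one attempt and no reset: what is moved stays moved. The work goes in short steps, Python scripts to look and compute and a tool call to move; the robot and the scene stay as the last step left them, time stands still between calls to the robot, and variables do not carry over. Pictures are saved under pics/ and viewed, at most 10 in all, crops included, and the job is handed in when it is done.

Besides the shell and the picture viewer there is one more tool, called after "Emit:" in YAML: its name, and indented under it one key for each argument. jog_arm: Moves the arm, as the interface text tells. Its arguments: {"type":"object","properties":{"motion":{"type":"array"},"squeeze":{"type":"number"}},"required":["motion"]}

```bash
ls; mkdir -p pics
cat > h.py <<'E'
import numpy as np, cv2
from station import ctrl
def snap(n,f):
    m=ctrl.camera_model(n); im=ctrl.camera(n); cv2.imwrite(f'pics/{f}.png',im[:,:,::-1]); return m
def ray(m,u,v,z):
    R=cv2.Rodrigues(np.array(m['rvec'],float))[0]; t=np.array(m['tvec'],float).ravel()
    d=R.T@np.linalg.inv(np.array(m['intrinsics']))@[u,v,1]; c=-R.T@t
    return c+d*(z-c[2])/d[2]
def proj(m,P):
    return cv2.projectPoints(np.array(P,float).reshape(-1,3),np.array(m['rvec'],float),np.array(m['tvec'],float),np.array(m['intrinsics'],float),None)[0].reshape(-1,2)
E
python3 - <<'E'
from h import *
for n in('scene','side'):
    m=snap(n,n+'0'); R=cv2.Rodrigues(np.array(m['rvec'],float))[0];print(n,-R.T@np.array(m['tvec']).ravel(),R[2],m['intrinsics'])
o=ctrl.get_obs();print(o)
E
```

```text
pics
scene [0.22426646 0.71288512 1.02615041] [ 0.26523117 -0.59625888 -0.7577122 ] [[468.10014553   0.         321.74762034]
 [  0.         468.10014553 192.05272983]
 [  0.           0.           1.        ]]
side [ 0.30324054 -1.01173415  0.77666034] [ 0.19397484  0.7970524  -0.57191017] [[444.04721946   0.         319.66795987]
 [  0.         444.04721946 199.83166265]
 [  0.           0.           1.        ]]
{'time_s': 0.1, 'qpos': array([-1.32857340e+00,  3.00418254e-01,  1.52149549e+00,  2.21833130e-05,
        1.32069911e+00, -6.65926037e-02]), 'joint_vel': array([ 0.00017749, -0.00035546, -0.00043865, -0.00023732,  0.00132801,
       -0.00175666]), 'tau': array([ 1.09152374e-03, -5.32644045e+01, -3.53284514e+01,  7.09357182e-02,
        2.34783848e-02, -8.21177673e-05]), 'ee_pos': array([ 0.16711411, -0.52376012,  0.20495152]), 'eef_rot': array([-3.14057615e+00, -8.93273831e-05,  3.08809987e-01]), 'force': array([-0.6827817 , -0.32074212,  0.93049586]), 'moment': array([ 0.01783896, -0.01415947,  0.03886557]), 'grip_force': 0.0, 'grip_width': 0.09418564455278275}
```

View pics/scene0.png

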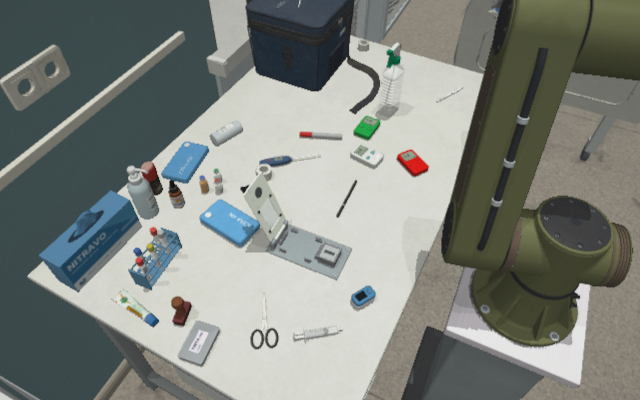

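View pics/side0.png

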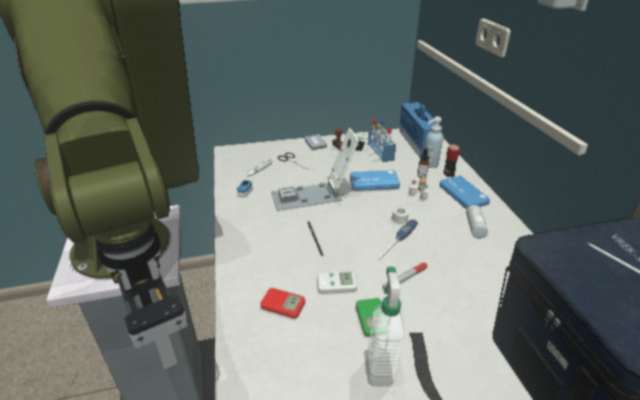

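The scene view has three logger-shaped boxes: white at (366,155), green at (367,127) and red at (412,162). The white one fits the description. The holder is at about (310,245) with its cover standing at (265,210). I'll confirm with one enlarged montage.

Run:
```python
from h import *
a=cv2.imread('pics/scene0.png');b=cv2.imread('pics/side0.png')
def c(im,x,y,w,h,s):return cv2.resize(im[y:y+h,x:x+w],None,fx=s,fy=s,interpolation=cv2.INTER_CUBIC)
A=c(a,235,165,120,120,5)          #600x600
B=c(a,345,140,45,30,4.4444)        #200x133
out=np.zeros((600,800,3),np.uint8);out[:,:600]=A;out[:B.shape[0],600:600+B.shape[1]]=B
C=c(b,312,265,50,34,4);out[140:140+C.shape[0],600:800]=C
D=c(b,265,120,100,100,2);out[290:490,600:800]=D
cv2.imwrite('pics/m1.png',out)
```

```text
(no output)
```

View pics/m1.png

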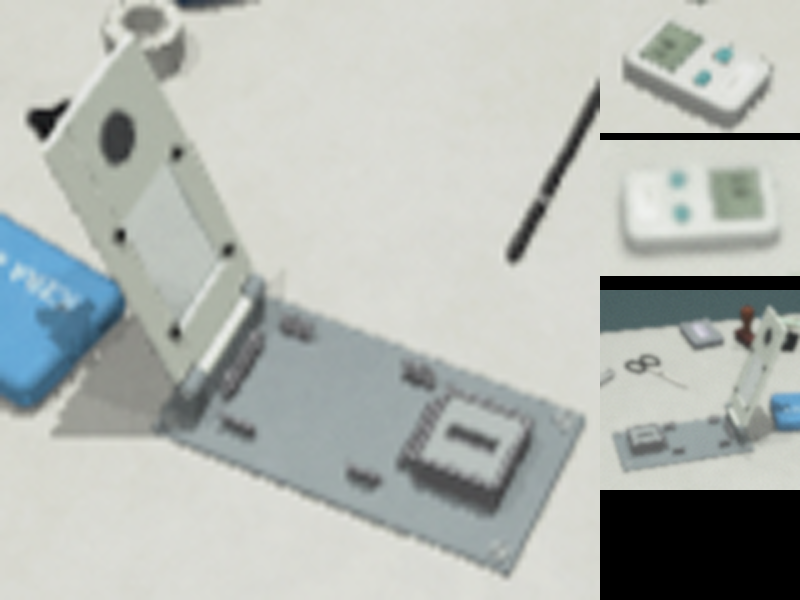

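The crops confirm it. The logger is white with a green screen and teal buttons. In the holder crop the plate corners are at about (584,418), (510,575) and (160,430), and the slot centre is at about (472,438). The bystander roll and the cold pack stand just behind the cover.

```bash
cat >> h.py <<'E'
from scipy.optimize import least_squares
def pose(yaw,x,y,L):
    L=np.array(L,float);c,s=np.cos(yaw),np.sin(yaw)
    return np.c_[x+c*L[:,0]-s*L[:,1],y+s*L[:,0]+c*L[:,1],L[:,2]]
def fit(m,L,px,x0):
    f=lambda p:(proj(m,pose(p[2],p[0],p[1],L))-px).ravel()
    r=least_squares(f,x0,x_scale=[.01,.01,.1],loss='soft_l1');return r.x,r.fun.round(1)
E
python3 - <<'E'
from h import *
m=ctrl.camera_model('scene');s=ctrl.camera_model('side')
q=lambda x,y:(np.array([x,y])+.5)/5-.5+[235,165]
c=[q(584,418),q(510,575),q(160,430),q(472,438)]
W=[ray(m,*p,z) for p,z in zip(c,[.006,.006,.006,.029])]
print(np.round(W,4)); 
for i in range(2):print(np.linalg.norm(W[i]-W[i+1]))
# logger
b=lambda x,y:(np.array([x-600,y])+.5)/4.4444-.5+[345,140]
d=lambda x,y:(np.array([x-600,y-140])+.5)/4-.5+[312,265]
w=[ray(m,*b(*p),.019) for p in[(627,62),(665,18),(772,68),(735,110)]]
print(np.round(w,4),np.mean(w,0),[np.linalg.norm(w[i]-w[(i+1)%4]) for i in range(4)])
v=[ray(s,*d(*p),.019) for p in[(622,170),(776,165),(779,230),(626,238)]]
print(np.round(v,4),np.mean(v,0),[np.linalg.norm(v[i]-v[(i+1)%4]) for i in range(4)])
E
```

```text
[[0.4297 0.0514 0.006 ]
 [0.4268 0.1533 0.006 ]
 [0.625  0.1538 0.006 ]
 [0.4715 0.1022 0.029 ]]
0.10197970133828664
0.19820693275659187
[[ 0.5631 -0.2592  0.019 ]
 [ 0.5561 -0.3115  0.019 ]
 [ 0.4711 -0.2977  0.019 ]
 [ 0.4796 -0.2488  0.019 ]] [ 0.51746187 -0.27926978  0.019     ] [np.float64(0.05276654398795322), np.float64(0.08614016292232218), np.float64(0.04964198567828833), np.float64(0.0840841509857619)]
[[ 0.4803 -0.2509  0.019 ]
 [ 0.5717 -0.2701  0.019 ]
 [ 0.5569 -0.3218  0.019 ]
 [ 0.4693 -0.3057  0.019 ]] [ 0.51952768 -0.28711402  0.019     ] [np.float64(0.09339139270208122), np.float64(0.05374782786537838), np.float64(0.08910077260939972), np.float64(0.055882328590123466)]
```

```bash
cat >> h.py <<'E'
from scipy.spatial.transform import Rotation as Ro
def plan(pos,rpy,n,cur=None):
    "rows (tool axes) from cur (pos,rpy; default measured) to pos,rpy in n rows"
    o=ctrl.get_obs(); p,r=cur or (o['ee_pos'],o['eef_rot'])
    p=np.array(p);A=Ro.from_euler('xyz',r);B=Ro.from_euler('xyz',rpy)
    dv=(A.inv()*B).as_rotvec(); st=(np.array(pos)-p)/n
    for i in range(n):
        print(np.r_[(A*Ro.from_rotvec(dv*i/n)).inv().apply(st),dv/n].round(4).tolist())
E
python3 - <<'E'
from h import *
m=ctrl.camera_model('scene')
print(ray(m,388,112,0),ray(m,393,50,.2))
w=ctrl.camera_model('wrist');R=cv2.Rodrigues(np.array(w['rvec'],float))[0];print(-R.T@np.array(w['tvec']).ravel(),R[2],w['intrinsics'])
plan([.50,-.28,.27],[np.pi,0,-.165],9)
E
```

```text
[ 0.53310822 -0.51903027  0.        ] [ 0.56229769 -0.57363197  0.2       ]
[ 0.23672027 -0.50240356  0.3849444 ] [-0.24210441 -0.07583843 -0.96728175] [[349.53333337   0.         325.38037516]
 [  0.         349.53333337 194.88997135]
 [  0.           0.           1.        ]]
[0.0435, -0.0146, -0.0072, -0.0001, 0.0, 0.0526]
[0.0426, -0.0168, -0.0072, -0.0001, 0.0, 0.0526]
[0.0417, -0.0191, -0.0072, -0.0001, 0.0, 0.0526]
[0.0406, -0.0212, -0.0072, -0.0001, 0.0, 0.0526]
[0.0395, -0.0233, -0.0072, -0.0001, 0.0, 0.0526]
[0.0382, -0.0254, -0.0072, -0.0001, 0.0, 0.0526]
[0.0368, -0.0273, -0.0072, -0.0001, 0.0, 0.0526]
[0.0353, -0.0292, -0.0072, -0.0001, 0.0, 0.0526]
[0.0337, -0.0311, -0.0072, -0.0001, 0.0, 0.0526]
```

Emit:
jog_arm:
  motion:
    - [0.043, -0.015, -0.007, 0, 0, 0.053, 1]
    - [0.043, -0.017, -0.007, 0, 0, 0.053, 1]
    - [0.042, -0.019, -0.007, 0, 0, 0.053, 1]
    - [0.041, -0.021, -0.007, 0, 0, 0.053, 1]
    - [0.04, -0.023, -0.007, 0, 0, 0.053, 1]

```text
time_s: 0.6
ee_pos: [0.3543, -0.3872, 0.2406]
eef_rot: [-3.141, 0.0, 0.041]
force: [0.7, 0.1, 1.0]
grip_width: 0.0938
grip_force: 0.0
```

Emit:
jog_arm:
  motion:
    - [0.038, -0.025, -0.007, 0, 0, 0.053, 1]
    - [0.037, -0.027, -0.007, 0, 0, 0.053, 1]
    - [0.035, -0.029, -0.007, 0, 0, 0.053, 1]
    - [0.034, -0.031, -0.007, 0, 0, 0.053, 1]
    - [0, 0, 0, 0, 0, 0, 1]

```text
time_s: 1.1
ee_pos: [0.5045, -0.2785, 0.2686]
eef_rot: [-3.141, -0.001, -0.166]
force: [-1.2, -0.6, -0.5]
grip_width: 0.0941
grip_force: 0.0
```

Run:
```python
from h import *
o=ctrl.get_obs();print(o['ee_pos'],o['eef_rot'],o['force'])
m=snap('wrist','w1');im=cv2.imread('pics/w1.png')
L=[[x,y,.02] for x,y in((-.046,-.029),(-.046,.029),(.046,.029),(.046,-.029))]
p=proj(m,pose(-.165,.518,-.282,L));print(p.round(0).tolist())
x,y=p.mean(0).astype(int); x0,y0=max(0,min(x-100,440)),max(0,min(y-75,250))
print(x0,y0);cv2.imwrite('pics/w1c.png',cv2.resize(im[y0:y0+150,x0:x0+200],None,fx=4,fy=4,interpolation=cv2.INTER_CUBIC))
```

```text
[ 0.50452067 -0.27849087  0.26855233] [-3.14108930e+00 -5.71560589e-04 -1.65555803e-01] [-1.22278464 -0.59521039 -0.46900028]
[[349.0, 189.0], [303.0, 190.0], [302.0, 115.0], [350.0, 115.0]]
225 77
```

View pics/w1c.png

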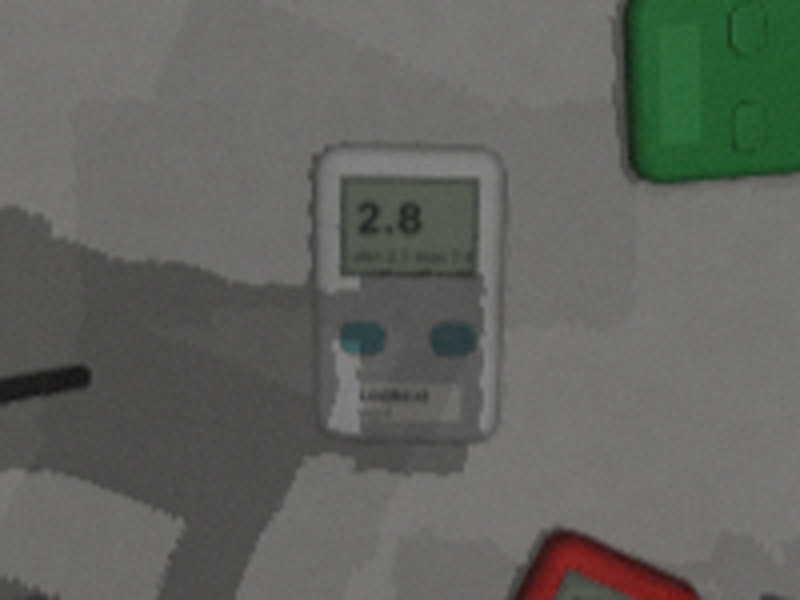

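The logger outline in the crop is about (314,147), (505,147), (496,440), (321,440). The screen is up, at the far end, and the logger is lined up with the tool.

Run:
```python
from h import *
m=ctrl.camera_model('wrist')
k=lambda x,y:(np.array([x,y])+.5)/4-.5+[225,77]
px=[k(321,440),k(505,147),k(314,147),k(496,440)]
L=[[x,y,.018] for x,y in((-.046,.029),(.046,-.029),(.046,.029),(-.046,-.029))]
p,r=fit(m,L,np.array(px),[.518,-.282,-.165]);print(p,r)
plan([p[0],p[1],.06],[np.pi,0,p[2]],5)
```

```text
[ 0.51806873 -0.28514244 -0.16633711] [-1.   0.8  0.3 -0.6 -0.3 -0.7  1.1  0.8]
[0.0032, 0.0005, 0.0416, -0.0001, 0.0001, 0.0003]
[0.0032, 0.0005, 0.0416, -0.0001, 0.0001, 0.0003]
[0.0032, 0.0005, 0.0416, -0.0001, 0.0001, 0.0003]
[0.0032, 0.0005, 0.0416, -0.0001, 0.0001, 0.0003]
[0.0032, 0.0005, 0.0416, -0.0001, 0.0001, 0.0003]
```

Emit:
jog_arm:
  motion:
    - [0.003, 0.0005, 0.042, 0, 0, 0, 1]
    - [0.003, 0.0005, 0.042, 0, 0, 0, 1]
    - [0.003, 0.0005, 0.042, 0, 0, 0, 1]
    - [0.003, 0.0005, 0.042, 0, 0, 0, 1]
    - [0.003, 0.0005, 0.042, 0, 0, 0, 1]

```text
time_s: 1.65
ee_pos: [0.5146, -0.2874, 0.0567]
eef_rot: [-3.142, 0.0, -0.169]
force: [1.3, 0.2, 0.3]
grip_width: 0.0942
grip_force: 0.0
```

Emit:
jog_arm:
  motion:
    - [0.001, 0, 0.02, 0, 0, 0, 1]
    - [0, 0, 0.015, 0, 0, 0, 1]
    - [0, 0, 0.01, 0, 0, 0, 1]
    - [0, 0, 0.008, 0, 0, 0, 1]
    - [0, 0, 0.002, 0, 0, 0, 1]

```text
time_s: 2.15
ee_pos: [0.5166, -0.2869, 0.0033]
eef_rot: [3.142, -0.0, -0.168]
force: [-0.0, 1.0, 0.5]
grip_width: 0.0941
grip_force: 0.0
```

Emit:
jog_arm:
  motion:
    - [0, 0, 0, 0, 0, 0, 1]
    - [0, 0, 0, 0, 0, 0, -1]
    - [0, 0, 0, 0, 0, 0, -1]
    - [0, 0, 0, 0, 0, 0, -1]
    - [0, 0, 0, 0, 0, 0, -1]
  squeeze: 15

```text
time_s: 2.65
ee_pos: [0.5168, -0.2868, 0.0037]
eef_rot: [3.142, -0.0, -0.168]
force: [-0.5, 2.0, 1.3]
grip_width: 0.0656
grip_force: 0.3
```

Emit:
jog_arm:
  motion:
    - [0, 0, 0, 0, 0, 0, -1]
    - [0, 0, 0, 0, 0, 0, -1]
    - [0, 0, 0, 0, 0, 0, -1]
  squeeze: 15

```text
time_s: 2.95
ee_pos: [0.5168, -0.2867, 0.0036]
eef_rot: [-3.142, -0.0, -0.168]
force: [0.1, 1.5, 1.7]
grip_width: 0.0577
grip_force: 15.0
```

Emit:
jog_arm:
  motion:
    - [0, 0, -0.01, 0, 0, 0, -1]
    - [0, 0, -0.03, 0, 0, 0, -1]
    - [0, 0, -0.04, 0, 0, 0, -1]
    - [0, 0, -0.05, 0, 0, 0, -1]
    - [0, 0, -0.05, 0, 0, 0, -1]

```text
time_s: 3.45
ee_pos: [0.5162, -0.2866, 0.1858]
eef_rot: [3.142, 0.0, -0.168]
force: [0.2, -0.7, -0.4]
grip_width: 0.0583
grip_force: 15.0
```

Run:
```python
from h import *
o=ctrl.get_obs();print(o['ee_pos'],o['eef_rot'],o['grip_width'])
plan([.45,.10,.25],[np.pi,0,0],9)
```

```text
[ 0.51623257 -0.28657508  0.1858382 ] [ 3.14156966e+00  2.78905730e-04 -1.68277289e-01] 0.05830580226158169
[-0.0145, -0.0411, -0.0071, -0.0, 0.0, -0.0187]
[-0.0137, -0.0414, -0.0071, -0.0, 0.0, -0.0187]
[-0.0129, -0.0416, -0.0071, -0.0, 0.0, -0.0187]
[-0.0121, -0.0419, -0.0071, -0.0, 0.0, -0.0187]
[-0.0113, -0.0421, -0.0071, -0.0, 0.0, -0.0187]
[-0.0105, -0.0423, -0.0071, -0.0, 0.0, -0.0187]
[-0.0098, -0.0425, -0.0071, -0.0, 0.0, -0.0187]
[-0.009, -0.0426, -0.0071, -0.0, 0.0, -0.0187]
[-0.0082, -0.0428, -0.0071, -0.0, 0.0, -0.0187]
```

Emit:
jog_arm:
  motion:
    - [-0.018, -0.041, -0.01, 0, 0, -0.019, -1]
    - [-0.017, -0.041, -0.01, 0, 0, -0.019, -1]
    - [-0.016, -0.042, -0.01, 0, 0, -0.019, -1]
    - [-0.015, -0.042, -0.01, 0, 0, -0.019, -1]
    - [-0.014, -0.042, -0.01, 0, 0, -0.019, -1]

```text
time_s: 3.95
ee_pos: [0.4635, -0.0685, 0.2345]
eef_rot: [3.141, -0.001, -0.073]
force: [-0.1, 0.5, 0.0]
grip_width: 0.0579
grip_force: 15.0
```

Emit:
jog_arm:
  motion:
    - [-0.013, -0.042, -0.01, 0, 0, -0.019, -1]
    - [-0.013, -0.042, -0.01, 0, 0, -0.019, -1]
    - [-0.012, -0.043, -0.01, 0, 0, -0.019, -1]
    - [-0.011, -0.043, -0.01, 0, 0, -0.019, -1]
    - [0, 0, 0, 0, 0, 0, -1]

```text
time_s: 4.45
ee_pos: [0.422, 0.1057, 0.2754]
eef_rot: [-3.141, -0.003, 0.008]
force: [0.3, -0.8, -1.6]
grip_width: 0.0579
grip_force: 15.0
```

Run:
```python
from h import *
m=snap('wrist','w2');o=ctrl.get_obs();print(o['ee_pos'],o['eef_rot'],o['force'])
cv2.imwrite('pics/w2b.png',cv2.resize(cv2.imread('pics/w2.png')[:,120:600],(800,667))[:600])
```

```text
[0.42250112 0.10375497 0.27461616] [-3.14135001e+00 -1.90680800e-03  6.68067142e-03] [-0.44054426  0.21978349 -0.37999525]
```

View pics/w2b.png

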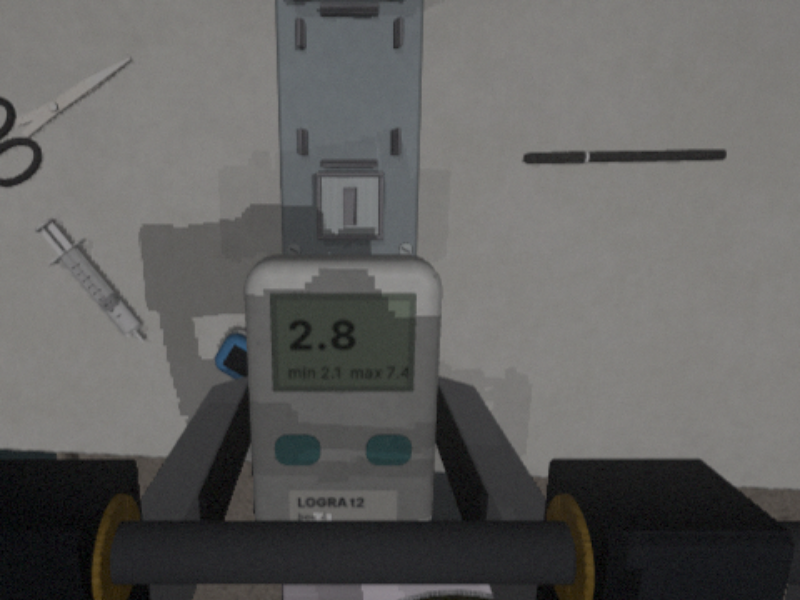

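The holder is ahead of the held logger: clips at (300,33), (398,33), (302,140) and (396,140), and slot at (350,207). I'll take one enlarged crop for accuracy.

Run:
```python
import cv2,numpy as np
im=cv2.imread('pics/w2.png')
A=cv2.resize(im[0:155,280:380],None,fx=3.87,fy=3.87,interpolation=cv2.INTER_CUBIC)
B=cv2.resize(im[145:315,260:390],None,fx=3,fy=3,interpolation=cv2.INTER_CUBIC)
o=np.zeros((600,800,3),np.uint8);A=A[:600];o[:A.shape[0],:387]=A[:,:387];o[:510,400:790]=B
cv2.imwrite('pics/w2c.png',o)
```

```text
(no output)
```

View pics/w2c.png

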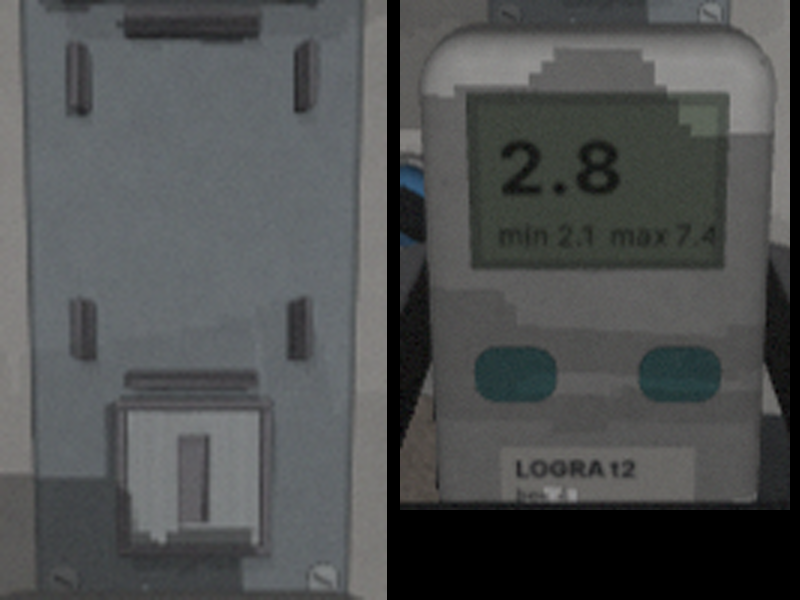

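Run:
```python
from h import *
m=ctrl.camera_model('wrist');o=ctrl.get_obs();t=o['ee_pos'];print(t,o['eef_rot'])
k=lambda x,y:(np.array([x,y])+.5)/3.87-.5+[280,0]
b=lambda x,y:(np.array([x-400,y])+.5)/3-.5+[260,145]
R=lambda L,z,f=k:np.array([ray(m,*f(*p),z)[:2] for p in L]).round(4)
e=R([(25,30),(37,590),(362,30),(350,570)],.006);print('plate',e.tolist())
print('yaws',(e[0]-e[1])[1]/(e[0]-e[1])[0],(e[2]-e[3])[1]/(e[2]-e[3])[0])
c=R([(120,403),(270,403),(268,553),(121,553)],.029);print('block',c.tolist(),c.mean(0))
s=R([(177,436),(210,436),(210,522),(177,522)],.022);print('slot',s.tolist(),s.mean(0))
print('side clips',R([(79,43),(307,43),(83,298),(301,298),(79,112),(307,112),(83,358),(301,358)],.019).tolist())
print('end clips',R([(192,12),(192,38),(192,372),(192,390)],.019).tolist())
l=R([(422,80),(775,80),(440,500),(760,500),(600,28)],t[2]+.0155,b);print('logger',l.tolist())
```

```text
[0.42250112 0.10375497 0.27461616] [-3.14135001e+00 -1.90680800e-03  6.68067142e-03]
plate [[0.6035, 0.1502], [0.4349, 0.1498], [0.6042, 0.0488], [0.4422, 0.0461]]
yaws 0.0023724792408067103 0.016666666666666677
block [[0.4952, 0.121], [0.4955, 0.0754], [0.4501, 0.0749], [0.4497, 0.1209]] [0.472625 0.09805 ]
slot [[0.4854, 0.1036], [0.4854, 0.0933], [0.4589, 0.093], [0.4589, 0.1034]] [0.47215  0.098325]
side clips [[0.5971, 0.1331], [0.5975, 0.0663], [0.5262, 0.1326], [0.5266, 0.066], [0.5785, 0.1333], [0.579, 0.0658], [0.5086, 0.1328], [0.509, 0.0654]]
end clips [[0.6055, 0.1001], [0.5986, 0.1], [0.5046, 0.0991], [0.4992, 0.099]]
logger [[0.4638, 0.1312], [0.4642, 0.075], [0.388, 0.1307], [0.3884, 0.0738], [0.4723, 0.1029]]
```

Run:
```python
from h import *
plan([.5517,.1004,.27],[np.pi,0,.006],4)
m=ctrl.camera_model('scene')
for a in(1.75,1.85,1.95,2.05):
    P=[[.6155-.175*np.cos(a),.1+s*.042,.0315+.175*np.sin(a)] for s in(1,-1)]
    print(a,((proj(m,P)-[235,165])*5).round(0).tolist())
```

```text
[0.0323, 0.0011, 0.0012, -0.0001, -0.0005, 0.0002]
[0.0323, 0.001, 0.0012, -0.0001, -0.0005, 0.0002]
[0.0323, 0.001, 0.0012, -0.0001, -0.0005, 0.0002]
[0.0323, 0.001, 0.0012, -0.0001, -0.0005, 0.0002]
1.75 [[98.0, 151.0], [187.0, 32.0]]
1.85 [[67.0, 145.0], [157.0, 26.0]]
1.95 [[38.0, 141.0], [128.0, 23.0]]
2.05 [[10.0, 140.0], [101.0, 23.0]]
```

The cover angle is about 1.93 rad, so there is clearance. I'll move over the cradle and then down.

Emit:
jog_arm:
  motion:
    - [0.032, 0.001, 0.001, 0, 0, 0, -1]
    - [0.032, 0.001, 0.001, 0, 0, 0, -1]
    - [0.032, 0.001, 0.001, 0, 0, 0, -1]
    - [0.033, 0.001, 0.001, 0, 0, 0, -1]
    - [0, 0, 0, 0, 0, 0, -1]

```text
time_s: 5.0
ee_pos: [0.5542, 0.0966, 0.2677]
eef_rot: [3.141, 0.002, 0.001]
force: [0.6, -0.3, -1.6]
grip_width: 0.0578
grip_force: 15.0
```

Emit:
jog_arm:
  motion:
    - [0, 0, 0.045, 0, 0, 0, -1]
    - [0, 0, 0.045, 0, 0, 0, -1]
    - [0, 0, 0.045, 0, 0, 0, -1]
    - [0, 0, 0.045, 0, 0, 0, -1]
    - [0, 0, 0.04, 0, 0, 0, -1]

```text
time_s: 5.5
ee_pos: [0.5512, 0.0971, 0.0477]
eef_rot: [3.141, 0.001, 0.002]
force: [0.2, 0.2, -1.9]
grip_width: 0.0578
grip_force: 15.0
```

Emit:
jog_arm:
  motion:
    - [0, 0, 0.005, 0, 0, 0, -1]
    - [0, 0, 0, 0, 0, 0, -1]
    - [0, 0, 0, 0, 0, 0, -1]

```text
time_s: 5.8
ee_pos: [0.5532, 0.0981, 0.0469]
eef_rot: [-3.141, -0.003, 0.002]
force: [0.3, 0.0, -0.1]
grip_width: 0.0579
grip_force: 15.0
```

Run:
```python
from h import *
o=ctrl.get_obs();print(o['ee_pos'],o['eef_rot'],o['force']);plan([.5517,.1004,.034],[np.pi,0,.006],1)
```

```text
[0.55319304 0.0981373  0.04686492] [-3.14130366e+00 -3.16070664e-03  2.35255976e-03] [ 0.34711994  0.02135662 -0.12581426]
[-0.0015, -0.0023, 0.0129, -0.0003, -0.0032, -0.0036]
```

Emit:
jog_arm:
  motion:
    - [-0.001, -0.002, 0.01, 0, 0, -0.004, -1]
    - [0, 0, 0.008, 0, 0, 0, -1]
    - [0, 0, 0, 0, 0, 0, -1]
    - [0, 0, 0, 0, 0, 0, -1]

```text
time_s: 6.2
ee_pos: [0.551, 0.1004, 0.0265]
eef_rot: [3.142, 0.0, 0.007]
force: [0.7, 0.5, -1.2]
grip_width: 0.058
grip_force: 15.0
```

Run:
```python
from h import *
m=snap('wrist','w3');o=ctrl.get_obs();print(o['ee_pos'],o['eef_rot'],o['force']);
a=snap('scene','s3')
A=cv2.resize(cv2.imread('pics/w3.png')[0:300,170:490],(640,600));cv2.imwrite('pics/w3c.png',A)
```

```text
[0.55112689 0.10043637 0.0266535 ] [-3.14153740e+00 -2.03345187e-04  6.85463169e-03] [-0.45079323  0.21580907 -0.15719054]
```

View pics/w3c.png

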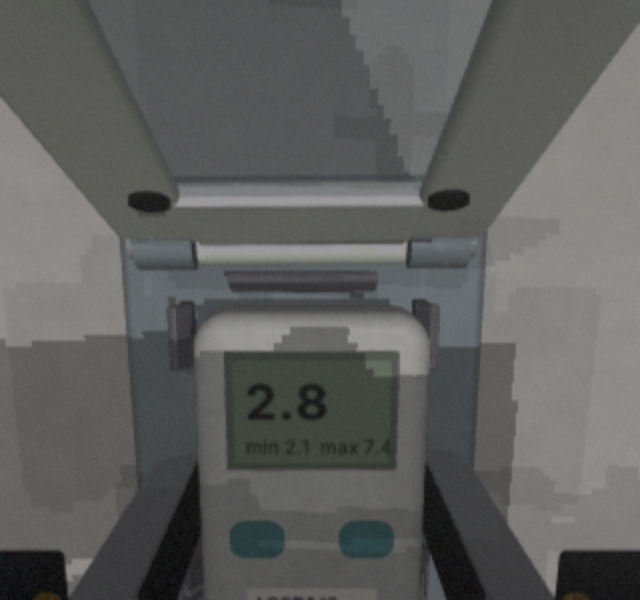

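The logger's midline is at u≈312 while the clips' midline is at u≈303, so the logger is about 2 mm too far right. I'll quantify the offset.

Run:
```python
from h import *
m=ctrl.camera_model('wrist');t=ctrl.get_obs()['ee_pos'];print(t)
k=lambda x,y:(np.array([x,y])+.5)/2-.5+[170,0]
R=lambda L,z:np.array([ray(m,*k(*p),z)[:2] for p in L]).round(4)
print('logger',R([(196,345),(429,345),(202,560),(424,560)],t[2]+.0145).tolist())
print('clips side',R([(180,303),(426,303)],.019).tolist(),'end',R([(228,275),(377,275),(302,290),(302,272)],.019).tolist(),'plate',R([(127,290),(484,290),(136,470),(475,470)],.006).tolist())
print('logger front bottom/top',R([(312,310)],t[2]-.0036),R([(312,310)],t[2]+.0164))
```

```text
[0.55117216 0.10039503 0.02671571]
logger [[0.5919, 0.1277], [0.5923, 0.0716], [0.5347, 0.1281], [0.5351, 0.0701]]
clips side [[0.599, 0.1353], [0.5994, 0.0692]] end [[0.6065, 0.1222], [0.6068, 0.0826], [0.6027, 0.1025], [0.6075, 0.1025]] plate [[0.6008, 0.1527], [0.6016, 0.0506], [0.546, 0.1533], [0.5467, 0.0495]]
logger front bottom/top [[0.5979 0.0998]] [[0.6008 0.0998]]
```

Emit:
jog_arm:
  motion:
    - [0.001, -0.0023, 0, 0, 0, 0, -1]
    - [0, 0, 0.004, 0, 0, 0, -1]
    - [0, 0, 0.004, 0, 0, 0, -1]
    - [0, 0, 0.004, 0, 0, 0, -1]
    - [0, 0, 0, 0, 0, 0, -1]

```text
time_s: 6.8
ee_pos: [0.5516, 0.1026, 0.0137]
eef_rot: [3.141, 0.001, 0.007]
force: [-0.3, 0.6, -0.0]
grip_width: 0.0579
grip_force: 15.0
```

Emit:
jog_arm:
  motion:
    - [0, 0, 0.002, 0, 0, 0, -1]
    - [0, 0, 0.002, 0, 0, 0, -1]
    - [0, 0, 0, 0, 0, 0, -1]

```text
time_s: 7.1
ee_pos: [0.5519, 0.1027, 0.0102]
eef_rot: [3.142, 0.0, 0.007]
force: [-0.1, 0.5, -0.9]
grip_width: 0.0578
grip_force: 15.0
```

Emit:
jog_arm:
  motion:
    - [0, 0, 0.001, 0, 0, 0, -1]
    - [0, 0, 0, 0, 0, 0, 0.3]
    - [0, 0, 0, 0, 0, 0, 0.5]
    - [0, 0, 0, 0, 0, 0, 0.5]
    - [0, 0, 0, 0, 0, 0, 0.5]

```text
time_s: 7.6
ee_pos: [0.552, 0.1027, 0.0095]
eef_rot: [-3.142, -0.0, 0.007]
force: [-0.1, -0.2, -0.0]
grip_width: 0.0701
grip_force: 0.0
```

Emit:
jog_arm:
  motion:
    - [0, 0, -0.01, 0, 0, 0, 0.5]
    - [0, 0, -0.03, 0, 0, 0, 0.5]
    - [0, 0, -0.04, 0, 0, 0, 0.5]
    - [0, 0, -0.045, 0, 0, 0, 0.5]
    - [0, 0, -0.045, 0, 0, 0, 0.5]

```text
time_s: 8.1
ee_pos: [0.5516, 0.1027, 0.182]
eef_rot: [-3.142, -0.0, 0.007]
force: [-0.4, 0.2, 0.3]
grip_width: 0.0704
grip_force: 0.0
```

Emit:
jog_arm:
  motion:
    - [-0.02, 0, -0.045, 0, 0, 0, 0.5]
    - [-0.04, 0, -0.04, 0, 0, 0, 0]
    - [-0.04, 0, 0, 0, 0, 0, -1]
    - [-0.02, 0, 0, 0, 0, 0, -1]
    - [0, 0, 0, 0, 0, 0, -1]

```text
time_s: 8.6
ee_pos: [0.435, 0.102, 0.2614]
eef_rot: [-3.141, -0.002, 0.007]
force: [-0.6, 0.5, -0.4]
grip_width: 0.0419
grip_force: 0.0
```

Run:
```python
from h import *
m=snap('wrist','w4');o=ctrl.get_obs();print(o['ee_pos'],o['eef_rot'],o['force'],o['grip_width']);
im=cv2.imread('pics/w4.png');s=snap('scene','s4');b=cv2.imread('pics/s4.png')
o=np.zeros((600,800,3),np.uint8)
A=cv2.resize(im[0:200,230:410],None,fx=3,fy=3,interpolation=cv2.INTER_CUBIC);o[:,:540]=A
B=cv2.resize(b[150:280,230:360],None,fx=2,fy=2);o[:260,540:]=B
cv2.imwrite('pics/w4c.png',o)
```

```text
[0.43619126 0.10196932 0.26108321] [-3.14128149e+00 -2.19089590e-03  7.13854853e-03] [-0.62040817  0.35811876 -0.24507915] 0.03801802949879751
```

View pics/w4c.png

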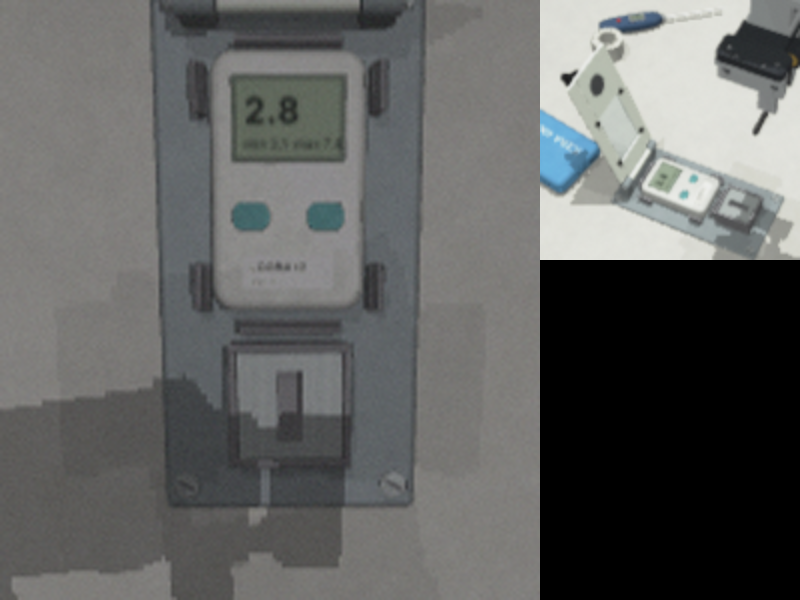

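The logger sits between the four clips, screen up. Its outline in the crop is (212,50)-(365,308) and it is centred. The quarter turn needs wrist range, so I'll check joint 6 and refine the holder position.

Run:
```python
from h import *
m=ctrl.camera_model('wrist');o=ctrl.get_obs();print(o['qpos'].round(3),o['ee_pos'],o['eef_rot'])
k=lambda x,y:(np.array([x,y])+.5)/3-.5+[230,0]
R=lambda L,z:np.array([ray(m,*k(*p),z)[:2] for p in L]).round(4)
print('slot',R([(275,372),(302,372),(302,441),(275,441)],.022).mean(0),'block',R([(230,345),(350,345),(349,465),(230,465)],.029).mean(0))
print('logger',R([(213,100),(365,100),(216,290),(363,290)],.024).tolist(), 'plate',R([(155,60),(422,60),(167,490),(413,490)],.006).tolist())
```

```text
[ 0.148  0.028  1.708 -0.     1.404  1.711] [0.43682001 0.10194054 0.26068229] [-3.14138730e+00 -1.51629279e-03  6.94133129e-03]
slot [0.47345 0.101  ] block [0.4744  0.10055]
logger [[0.5846, 0.1295], [0.585, 0.0738], [0.5176, 0.1291], [0.518, 0.0728]] plate [[0.6017, 0.1525], [0.6024, 0.0514], [0.4372, 0.1516], [0.438, 0.0486]]
```

Joint 6 is at 1.71, so a clockwise turn from here would pass its limit. I'll turn the tool half round first, which gives the same grasp.

Emit:
jog_arm:
  motion:
    - [0, 0, 0, 0, 0, -0.149, -1]
    - [0, 0, 0, 0, 0, -0.149, -1]
    - [0, 0, 0, 0, 0, -0.149, -1]
    - [0, 0, 0, 0, 0, -0.149, -1]
    - [0, 0, 0, 0, 0, -0.149, -1]

```text
time_s: 9.2
ee_pos: [0.4374, 0.1018, 0.2596]
eef_rot: [-3.141, 0.001, 0.758]
force: [0.2, -0.4, -0.1]
grip_width: 0.0004
grip_force: 0.0
```

Emit:
jog_arm:
  motion:
    - [0, 0, 0, 0, 0, -0.149, -1]
    - [0, 0, 0, 0, 0, -0.149, -1]
    - [0, 0, 0, 0, 0, -0.149, -1]
    - [0, 0, 0, 0, 0, -0.149, -1]
    - [0, 0, 0, 0, 0, -0.149, -1]

```text
time_s: 9.7
ee_pos: [0.4374, 0.1019, 0.2596]
eef_rot: [-3.141, 0.0, 1.503]
force: [0.3, -0.7, 0.4]
grip_width: 0.0005
grip_force: 0.0
```

Emit:
jog_arm:
  motion:
    - [0, 0, 0, 0, 0, -0.149, -1]
    - [0, 0, 0, 0, 0, -0.149, -1]
    - [0, 0, 0, 0, 0, -0.149, -1]
    - [0, 0, 0, 0, 0, -0.149, -1]
    - [0, 0, 0, 0, 0, -0.149, -1]

```text
time_s: 10.2
ee_pos: [0.4374, 0.1018, 0.2596]
eef_rot: [-3.141, -0.0, 2.248]
force: [0.7, 0.0, -0.2]
grip_width: 0.0003
grip_force: 0.0
```

Emit:
jog_arm:
  motion:
    - [0, 0, 0, 0, 0, -0.149, -1]
    - [0, 0, 0, 0, 0, -0.149, -1]
    - [0, 0, 0, 0, 0, -0.149, -1]
    - [0, 0, 0, 0, 0, -0.149, -1]
    - [0, 0, 0, 0, 0, -0.149, -1]

```text
time_s: 10.7
ee_pos: [0.4374, 0.1018, 0.2596]
eef_rot: [-3.141, -0.001, 2.993]
force: [-0.0, -0.6, 0.2]
grip_width: 0.0004
grip_force: 0.0
```

Emit:
jog_arm:
  motion:
    - [0, 0, 0, 0, 0, -0.149, -1]
    - [0, 0, 0, 0, 0, -0.014, -1]
    - [0, 0, 0, 0, 0, 0, -1]

```text
time_s: 11.0
ee_pos: [0.4371, 0.1019, 0.2597]
eef_rot: [-3.142, -0.0, -3.137]
force: [-0.4, 0.3, -0.1]
grip_width: 0.0006
grip_force: 0.0
```

Run:
```python
from h import *
o=ctrl.get_obs();print(o['qpos'].round(3),o['ee_pos'],o['eef_rot'],o['grip_width'])
y=o['eef_rot'][2]
plan([.50,.0695,.26],[np.pi,0,.008-np.pi],2)
```

```text
[ 0.147  0.031  1.708  0.     1.404 -1.428] [0.43708003 0.10185763 0.25966285] [-3.14157446e+00 -4.23392257e-04 -3.13724417e+00] 0.0005678672379280787
[-0.0314, -0.0163, -0.0002, -0.0, -0.0002, -0.0018]
[-0.0314, -0.0164, -0.0002, -0.0, -0.0002, -0.0018]
```

Emit:
jog_arm:
  motion:
    - [-0.048, -0.016, 0, 0, 0, 0, -1]
    - [-0.048, -0.016, 0, 0, 0, 0, -1]
    - [-0.048, 0, 0, 0, 0, 0, -1]
    - [-0.048, 0, 0, 0, 0, 0, -1]
    - [-0.048, 0, 0, 0, 0, 0, -1]

```text
time_s: 11.5
ee_pos: [0.6777, 0.0719, 0.2594]
eef_rot: [-3.142, -0.0, -3.138]
force: [0.2, -0.4, 0.9]
grip_width: 0.0004
grip_force: 0.0
```

Emit:
jog_arm:
  motion:
    - [-0.048, 0, 0, 0, 0, 0, -1]
    - [0, 0, 0, 0, 0, 0, -1]
    - [0, 0, 0, 0, 0, 0, -1]

```text
time_s: 11.8
ee_pos: [0.7173, 0.0725, 0.258]
eef_rot: [-3.142, -0.003, -3.136]
force: [-0.5, -0.3, 0.0]
grip_width: 0.0002
grip_force: 0.0
```

Run:
```python
from h import *
o=ctrl.get_obs();print(o['ee_pos'],o['eef_rot'],o['force'])
a=snap('scene','s5');b=snap('side','d5')
A=cv2.resize(cv2.imread('pics/s5.png')[100:260,220:360],(525,600),interpolation=cv2.INTER_CUBIC)
B=cv2.resize(cv2.imread('pics/d5.png')[100:220,280:390],(275,300),interpolation=cv2.INTER_CUBIC)
o=np.zeros((600,800,3),np.uint8);o[:,:525]=A;o[:300,525:]=B;cv2.imwrite('pics/m5.png',o)
```

```text
[0.71730138 0.0725162  0.25802437] [-3.14150399e+00 -2.67904893e-03 -3.13635185e+00] [-0.4776143  -0.31770046  0.01282415]
```

View pics/m5.png

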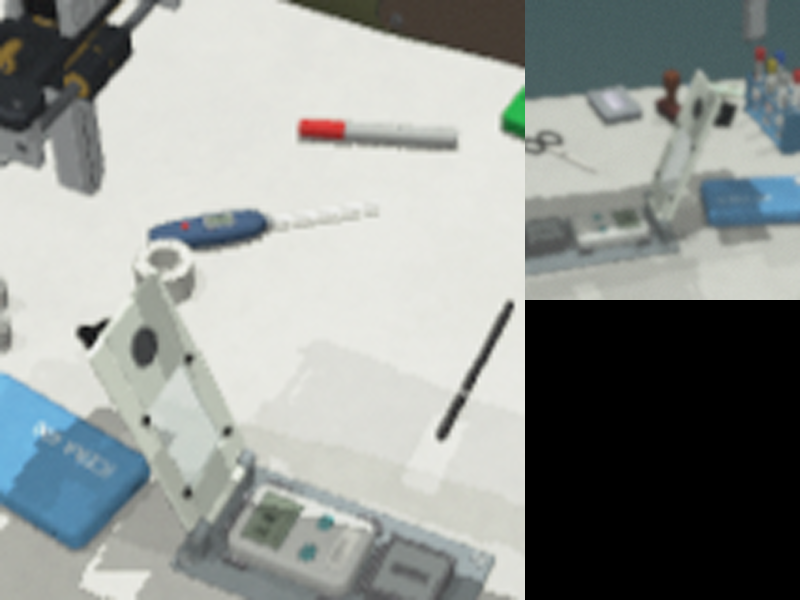

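The fingers are behind the cover. The fastener at (95,335) is on the cover's back, and the bystanders are below the finger height.

Emit:
jog_arm:
  motion:
    - [-0.003, -0.003, 0.03, 0, 0, 0, -1]
    - [0, 0, 0.04, 0, 0, 0, -1]
    - [0, 0, 0.038, 0, 0, 0, -1]
    - [0, 0, 0, 0, 0, 0, -1]

```text
time_s: 12.3
ee_pos: [0.7173, 0.0696, 0.1483]
eef_rot: [-3.141, -0.007, -3.134]
force: [0.6, 0.3, -0.9]
grip_width: 0.0004
grip_force: 0.0
```

Emit:
jog_arm:
  motion:
    - [0.015, 0, 0, 0, 0, 0, -1]
    - [0.015, 0, 0, 0, 0, 0, -1]
    - [0.015, 0, 0, 0, 0, 0, -1]
    - [0.015, 0, 0, 0, 0, 0, -1]
    - [0.015, 0, 0, 0, 0, 0, -1]

```text
time_s: 12.8
ee_pos: [0.6451, 0.0691, 0.1565]
eef_rot: [3.141, 0.005, -3.134]
force: [1.7, 0.1, 0.9]
grip_width: 0.0002
grip_force: 0.8
```

Emit:
jog_arm:
  motion:
    - [0.02, 0, 0, 0, 0, 0, -1]
    - [0.02, 0, 0, 0, 0, 0, -1]
    - [0.02, 0, 0, 0, 0, 0, -1]
    - [0.02, 0, 0, 0, 0, 0, -1]
    - [0.02, 0, 0, 0, 0, 0, -1]

```text
time_s: 13.3
ee_pos: [0.5449, 0.0683, 0.1557]
eef_rot: [3.141, 0.005, -3.134]
force: [1.8, -0.4, -0.1]
grip_width: 0.0004
grip_force: 0.5
```

Run:
```python
from h import *
o=ctrl.get_obs();p=o['ee_pos'];print(p,o['eef_rot'],o['force'])
hx=.6154
c=[p[0]-.008-hx,p[2]-.0315]; print('a<=',np.arctan2(c[1],-c[0]),np.hypot(*c))
last=p
for a,r in zip(np.linspace(1.0,.02,10),np.linspace(.145,.125,10)):
    q=np.array([hx-r*np.cos(a)+.0025*np.sin(a)+.008,p[1],.0315+r*np.sin(a)+.0025*np.cos(a)]);d=q-last;print(a.round(2),q.round(4),'tool',(-d[0]).round(4),(-d[2]).round(4));last=q
```

```text
[0.5448882  0.06832562 0.15569947] [ 3.14132502  0.00506491 -3.13399638] [ 1.8460952  -0.43654171 -0.13008216]
a<= 1.0070770990157623 0.14693403770913424
1.0 [0.5472 0.0683 0.1549] tool -0.0023 0.0008
0.89 [0.5356 0.0683 0.1441] tool 0.0116 0.0107
0.78 [0.5255 0.0683 0.1323] tool 0.0101 0.0118
0.67 [0.5168 0.0683 0.1197] tool 0.0086 0.0126
0.56 [0.5097 0.0683 0.1064] tool 0.0071 0.0133
0.46 [0.5043 0.0683 0.0927] tool 0.0055 0.0138
0.35 [0.5004 0.0683 0.0786] tool 0.0038 0.0141
0.24 [0.4982 0.0683 0.0644] tool 0.0022 0.0142
0.13 [0.4976 0.0683 0.0503] tool 0.0006 0.0141
0.02 [0.4985 0.0683 0.0365] tool -0.0009 0.0138
```

Emit:
jog_arm:
  motion:
    - [0.011, 0, 0.011, 0, 0, 0, -1]
    - [0.01, 0, 0.012, 0, 0, 0, -1]
    - [0.009, 0, 0.013, 0, 0, 0, -1]
    - [0.007, 0, 0.013, 0, 0, 0, -1]
    - [0.005, 0, 0.014, 0, 0, 0, -1]

```text
time_s: 13.8
ee_pos: [0.5037, 0.068, 0.0922]
eef_rot: [3.141, 0.005, -3.134]
force: [-0.2, 0.6, 0.7]
grip_width: 0.0002
grip_force: 0.4
```

Emit:
jog_arm:
  motion:
    - [0.004, 0, 0.014, 0, 0, 0, -1]
    - [0.002, 0, 0.014, 0, 0, 0, -1]
    - [0, 0, 0.01, 0, 0, 0, -1]
    - [0, 0, 0, 0, 0, 0, -1]

```text
time_s: 14.2
ee_pos: [0.4973, 0.0679, 0.0521]
eef_rot: [3.142, 0.001, -3.134]
force: [-0.6, 0.6, 1.2]
grip_width: 0.0004
grip_force: 0.0
```

Emit:
jog_arm:
  motion:
    - [0, 0, 0.005, 0, 0, 0, -1]
    - [0, 0, 0.005, 0, 0, 0, -1]
    - [0, 0, 0.003, 0, 0, 0, -1]
    - [0, 0, 0, 0, 0, 0, -1]

```text
time_s: 14.6
ee_pos: [0.497, 0.0678, 0.0379]
eef_rot: [-3.142, -0.0, -3.133]
force: [-0.3, 1.1, 1.2]
grip_width: 0.0007
grip_force: 0.0
```

Emit:
jog_arm:
  motion:
    - [0, 0, 0.002, 0, 0, 0, -1]
    - [0, 0, 0, 0, 0, 0, -1]

```text
time_s: 14.8
ee_pos: [0.4971, 0.0678, 0.0361]
eef_rot: [-3.142, -0.0, -3.133]
force: [-0.9, 0.1, -0.3]
grip_width: 0.0007
grip_force: 0.0
```

Emit:
jog_arm:
  motion:
    - [0, 0, 0.001, 0, 0, 0, -1]
    - [0, 0, 0, 0, 0, 0, -1]

```text
time_s: 15.0
ee_pos: [0.4971, 0.0678, 0.0351]
eef_rot: [-3.142, -0.0, -3.133]
force: [-0.2, 0.1, -0.1]
grip_width: 0.0008
grip_force: 0.0
```

Emit:
jog_arm:
  motion:
    - [0, 0, 0.001, 0, 0, 0, -1]
    - [0, 0, 0, 0, 0, 0, -1]

```text
time_s: 15.2
ee_pos: [0.4972, 0.0678, 0.0343]
eef_rot: [3.142, 0.0, -3.133]
force: [0.0, -0.4, 0.8]
grip_width: 0.0004
grip_force: 0.7
```

Emit:
jog_arm:
  motion:
    - [0, 0, 0.0007, 0, 0, 0, -1]
    - [0, 0, 0, 0, 0, 0, -1]

```text
time_s: 15.4
ee_pos: [0.4973, 0.0678, 0.0341]
eef_rot: [-3.142, 0.0, -3.133]
force: [-4.3, -1.2, 11.0]
grip_width: 0.0007
grip_force: 5.3
```

Emit:
jog_arm:
  motion:
    - [0, 0, 0.0007, 0, 0, 0, -1]
    - [0, 0, 0, 0, 0, 0, -1]

```text
time_s: 15.6
ee_pos: [0.4973, 0.0678, 0.034]
eef_rot: [-3.142, 0.001, -3.133]
force: [-7.5, -0.5, 19.7]
grip_width: 0.0004
grip_force: 9.5
```

The cover is felt firmly shut at 0.034. I'll back off and look at the fastener from above.

Emit:
jog_arm:
  motion:
    - [0, 0, -0.01, 0, 0, 0, -1]
    - [0, 0, -0.045, 0, 0, 0, -1]
    - [0, 0, -0.045, 0, 0, 0, -1]
    - [0, 0.017, -0.045, 0, 0, 0, 0.2]
    - [0, 0.017, 0, 0, 0, 0, 0.2]

```text
time_s: 16.1
ee_pos: [0.499, 0.1023, 0.1839]
eef_rot: [3.14, 0.009, -3.134]
force: [0.3, 0.8, -1.5]
grip_width: 0.0129
grip_force: 0.0
```

Emit:
jog_arm:
  motion:
    - [0, 0, 0, 0, 0, 0, -0.2]
    - [0, 0, 0, 0, 0, 0, -0.2]
    - [0, 0, 0, 0, 0, 0, -0.2]

```text
time_s: 16.4
ee_pos: [0.4965, 0.1012, 0.1769]
eef_rot: [-3.141, -0.002, -3.134]
force: [0.6, 0.8, 0.5]
grip_width: 0.0358
grip_force: 0.0
```

Run:
```python
from h import *
o=ctrl.get_obs();print(o['ee_pos'],o['eef_rot'],o['force'],o['grip_width'])
m=snap('wrist','w6');snap('scene','s6');snap('side','d6');im=cv2.imread('pics/w6.png')
p=proj(m,[[.473,.102,.0615],[.473,.102,.0775],[.488,.102,.0775],[.458,.102,.0775]]);print(p)
x,y=p[0].astype(int);x0,y0=x-62,max(y-75,0);print(x0,y0)
O=np.zeros((600,800,3),np.uint8)
O[:,:500]=cv2.resize(im[y0:y0+150,x0:x0+125],(500,600),interpolation=cv2.INTER_CUBIC)
O[:300,500:]=cv2.resize(cv2.imread('pics/s6.png')[180:280,260:360],(300,300),interpolation=cv2.INTER_CUBIC)
O[300:,500:]=cv2.resize(cv2.imread('pics/d6.png')[130:230,255:355],(300,300),interpolation=cv2.INTER_CUBIC)
cv2.imwrite('pics/w6c.png',O)
```

```text
[0.4964604  0.10120542 0.17686531] [-3.14129859e+00 -1.77601750e-03 -3.13371238e+00] [0.55576968 0.76435008 0.47798725] 0.03584082427847882
[[327.3935135  164.76172347]
 [327.50290718 168.07755404]
 [327.32679939 186.11910854]
 [327.68376749 149.54912289]]
265 89
```

View pics/w6c.png

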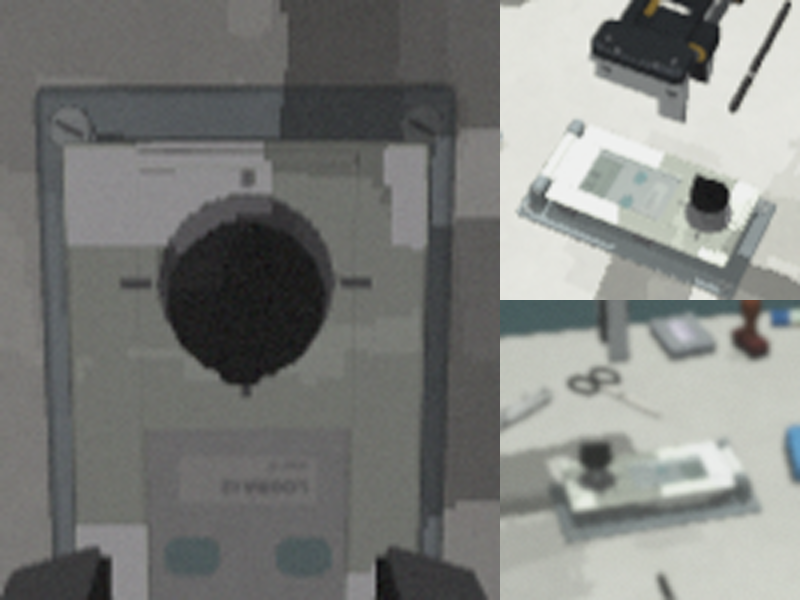

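The cover lies shut. The fastener's flange is centred at about (247,298) in the crop, with the wing roughly along x, its end at about (240,380).

Run:
```python
from h import *
m=ctrl.camera_model('wrist');o=ctrl.get_obs();print(o['ee_pos'],o['eef_rot'])
k=lambda x,y:(np.array([x,y])+.5)/4-.5+[265,89]
R=lambda L,z:np.array([ray(m,*k(*p),z)[:2] for p in L]).round(4)
print('flange',R([(247,298),(165,298),(330,298),(247,219),(247,377)],.0605).tolist(),'wing end',R([(240,383)],.0775),'ring base',R([(246,283)],.034),R([(120,284),(371,283)],.034).tolist(),'cover',R([(64,145),(427,142)],.034).tolist())
# wing by contrast
im=cv2.imread('pics/w6.png',0)[125:190,300:355].astype(int);print(im[10:60:3,2:52:3])
```

```text
[0.49668396 0.10128557 0.1772024 ] [-3.14141919e+00 -1.15718615e-03 -3.13402352e+00]
flange [[0.4721, 0.1012], [0.4723, 0.0837], [0.472, 0.119], [0.4553, 0.1011], [0.4895, 0.1014]] wing end [[0.4869 0.0999]] ring base [[0.473  0.1011]] [[0.4735, 0.0718], [0.4728, 0.1302]] cover [[0.4418, 0.0595], [0.4405, 0.1419]]
[[139 140 139 140 138 139 140 142 101 136 136 115 112 110 108 110 109]
 [137 138 140 138 138 140 122  81  79  81  79 109 111 111 105 112 111]
 [137 141 138 140 118  85  81  84  83  83  79  53  88 108 110 112 112]
 [142 140 141  94  84  82  64  59  39  42  52  51  53  68 111 113 109]
 [141 139 118  84  81  28  35  36  27  25  28  29  54  60  66 112 110]
 [121 115  68  78  36  38  35  25  27  23  27  29  29  60  58 110 110]
 [111  77  54  35  35  34  32  27  26  26  25  32  24  29  59  84 112]
 [114  56  44  38  38  38  34  35  28  22  27  31  32  28  41  66 111]
 [ 74  62  36  34  37  34  35  33  23  32  29  26  29  27  30  62  71]
 [109  55  32  33  29  28  30  28  26  27  27  25  28  25  33  66 112]
 [109  86  28  29  32  30  29  25  27  32  27  27  28  32  26  82 112]
 [112 109  26  29  33  32  27  24  32  29  22  29  25  31  31 110 111]
 [111 114  59  25  29  26  27  27  26  28  24  27  32  26  49 122 122]
 [113 113 110  29  30  32  28  31  28  30  27  28  24  30 123 121 119]
 [119 122 120 108  32  29  23  26  26  26  30  33  29 107 121 123 119]
 [108 112 111 120 117  37  30  32  26  30  28  35 104 121 120 118 120]
 [111 110 111 117 121 121  53  33  27  33  95 111 109 119 114 113 113]]
```

Emit:
jog_arm:
  motion:
    - [0.012, 0, 0.025, 0, 0, 0, -0.2]
    - [0.012, 0, 0.03, 0, 0, 0, -0.2]
    - [0, 0, 0.03, 0, 0, 0, -0.2]
    - [0, 0, 0.02, 0, 0, 0, -0.2]
    - [0, 0, 0.006, 0, 0, 0, -0.2]

```text
time_s: 17.05
ee_pos: [0.4718, 0.1012, 0.0648]
eef_rot: [-3.141, -0.003, -3.134]
force: [1.0, 0.3, 0.3]
grip_width: 0.0376
grip_force: 0.0
```

Emit:
jog_arm:
  motion:
    - [0, 0, 0, 0, 0, 0, -0.2]
    - [0, 0, 0, 0, 0, 0, -0.2]

```text
time_s: 17.25
ee_pos: [0.4734, 0.1016, 0.0677]
eef_rot: [3.141, 0.001, -3.134]
force: [0.2, -0.0, 0.5]
grip_width: 0.0374
grip_force: 0.0
```

Emit:
jog_arm:
  motion:
    - [0, 0, 0.003, 0, 0, 0, -0.2]
    - [0, 0, 0, 0, 0, 0, -1]
    - [0, 0, 0, 0, 0, 0, -1]
    - [0, 0, 0, 0, 0, 0, -1]
    - [0, 0, 0, 0, 0, 0, -1]
  squeeze: 12

```text
time_s: 17.75
ee_pos: [0.4729, 0.1016, 0.0639]
eef_rot: [3.142, 0.0, -3.133]
force: [-0.8, -0.9, 1.0]
grip_width: 0.009
grip_force: 6.6
```

Emit:
jog_arm:
  motion:
    - [0, 0, 0, 0, 0, 0, -1]
    - [0, 0, 0, 0, 0, 0, -1]
    - [0, 0, 0, 0, 0, 0, -1]

```text
time_s: 18.05
ee_pos: [0.473, 0.1016, 0.0639]
eef_rot: [3.142, 0.0, -3.133]
force: [1.3, -0.7, 1.4]
grip_width: 0.009
grip_force: 11.9
```

Emit:
jog_arm:
  motion:
    - [0, 0, 0.0015, 0, 0, 0, -1]
    - [0, 0, 0.001, 0, 0, 0, -1]
    - [0, 0, 0, 0, 0, 0, -1]

```text
time_s: 18.35
ee_pos: [0.4729, 0.1016, 0.0613]
eef_rot: [3.142, 0.0, -3.133]
force: [-0.2, 0.1, 4.6]
grip_width: 0.0087
grip_force: 11.9
```

Emit:
jog_arm:
  motion:
    - [0, 0, 0.001, 0, 0, 0, -1]
    - [0, 0, 0.001, 0, 0, 0, -1]
    - [0, 0, 0, 0, 0, 0, -1]

```text
time_s: 18.65
ee_pos: [0.473, 0.1016, 0.0593]
eef_rot: [3.142, 0.0, -3.133]
force: [0.2, -0.6, 5.1]
grip_width: 0.0089
grip_force: 11.9
```

Emit:
jog_arm:
  motion:
    - [0, 0, 0.001, 0, 0, 0, -1]
    - [0, 0, 0.001, 0, 0, 0, -1]
    - [0, 0, 0, 0, 0, 0, -1]

```text
time_s: 18.95
ee_pos: [0.473, 0.1016, 0.0573]
eef_rot: [3.142, 0.0, -3.133]
force: [-0.6, -0.7, 5.5]
grip_width: 0.0093
grip_force: 11.9
```

Emit:
jog_arm:
  motion:
    - [0, 0, 0.001, 0, 0, 0, -1]
    - [0, 0, 0.001, 0, 0, 0, -1]
    - [0, 0, 0, 0, 0, 0, -1]

```text
time_s: 19.25
ee_pos: [0.473, 0.1016, 0.0554]
eef_rot: [3.142, 0.0, -3.133]
force: [-1.0, 0.7, 7.2]
grip_width: 0.0089
grip_force: 11.9
```

Emit:
jog_arm:
  motion:
    - [0, 0, 0.001, 0, 0, 0, -1]
    - [0, 0, 0.001, 0, 0, 0, -1]
    - [0, 0, 0, 0, 0, 0, -1]

```text
time_s: 19.55
ee_pos: [0.473, 0.1016, 0.0534]
eef_rot: [3.142, 0.0, -3.133]
force: [-1.1, -0.5, 7.6]
grip_width: 0.0091
grip_force: 11.9
```

Emit:
jog_arm:
  motion:
    - [0, 0, 0.0005, 0, 0, 0, -1]
    - [0, 0, 0, 0, 0, 0, -1]

```text
time_s: 19.75
ee_pos: [0.473, 0.1016, 0.053]
eef_rot: [3.142, 0.0, -3.133]
force: [-0.9, -1.0, 7.2]
grip_width: 0.0092
grip_force: 11.9
```

Emit:
jog_arm:
  motion:
    - [0, 0, 0.0005, 0, 0, 0, -1]
    - [0, 0, 0, 0, 0, 0, -1]

```text
time_s: 19.95
ee_pos: [0.473, 0.1016, 0.0525]
eef_rot: [3.142, 0.0, -3.133]
force: [-1.1, -1.2, 7.3]
grip_width: 0.0085
grip_force: 11.9
```

Emit:
jog_arm:
  motion:
    - [0, 0, 0.0005, 0, 0, 0, -1]
    - [0, 0, 0, 0, 0, 0, -1]

```text
time_s: 20.15
ee_pos: [0.473, 0.1016, 0.052]
eef_rot: [3.142, 0.0, -3.133]
force: [-1.2, -1.7, 7.7]
grip_width: 0.0086
grip_force: 11.9
```

Emit:
jog_arm:
  motion:
    - [0, 0, 0.0005, 0, 0, 0, -1]
    - [0, 0, 0, 0, 0, 0, -1]

```text
time_s: 20.35
ee_pos: [0.4731, 0.1016, 0.0516]
eef_rot: [3.142, 0.001, -3.133]
force: [-1.4, -0.2, 8.2]
grip_width: 0.0089
grip_force: 12.0
```

Emit:
jog_arm:
  motion:
    - [0, 0, 0.0005, 0, 0, 0, -1]
    - [0, 0, 0, 0, 0, 0, -1]

```text
time_s: 20.55
ee_pos: [0.4731, 0.1016, 0.0511]
eef_rot: [3.142, 0.001, -3.133]
force: [-1.1, -0.8, 8.3]
grip_width: 0.0089
grip_force: 12.0
```

Emit:
jog_arm:
  motion:
    - [0, 0, 0.0005, 0, 0, 0, -1]
    - [0, 0, 0, 0, 0, 0, -1]

```text
time_s: 20.75
ee_pos: [0.4731, 0.1016, 0.0506]
eef_rot: [3.142, 0.001, -3.133]
force: [-0.9, -1.2, 7.7]
grip_width: 0.0087
grip_force: 12.0
```

Emit:
jog_arm:
  motion:
    - [0, 0, 0.0005, 0, 0, 0, -1]
    - [0, 0, 0, 0, 0, 0, -1]

```text
time_s: 20.95
ee_pos: [0.4731, 0.1016, 0.0501]
eef_rot: [3.142, 0.001, -3.133]
force: [-2.0, -0.9, 8.3]
grip_width: 0.0086
grip_force: 12.0
```

Emit:
jog_arm:
  motion:
    - [0, 0, 0.0005, 0, 0, 0, -1]
    - [0, 0, 0, 0, 0, 0, -1]

```text
time_s: 21.15
ee_pos: [0.4732, 0.1016, 0.0498]
eef_rot: [3.142, 0.001, -3.133]
force: [-2.6, 0.6, 11.7]
grip_width: 0.0092
grip_force: 12.0
```

Emit:
jog_arm:
  motion:
    - [0, 0, 0.0005, 0, 0, 0, -1]
    - [0, 0, 0, 0, 0, 0, -1]

```text
time_s: 21.35
ee_pos: [0.4733, 0.1017, 0.0496]
eef_rot: [3.142, 0.001, -3.133]
force: [-3.7, -1.5, 15.0]
grip_width: 0.0091
grip_force: 12.0
```

The fastener bottomed at z≈0.0499: force jumped from 8 to 15 N at a press of about 11.6 mm, past the 10.4 mm that a misaligned stop could give. I'll ease slightly and start turning while watching the forces.

Emit:
jog_arm:
  motion:
    - [0, 0, -0.0003, 0, 0, 0, -1]
    - [0, 0, 0, 0, 0, 0.05, -1]
    - [0, 0, 0, 0, 0, 0.08, -1]
    - [0, 0, 0, 0, 0, 0, -1]

```text
time_s: 21.75
ee_pos: [0.4732, 0.1016, 0.0496]
eef_rot: [3.141, 0.001, 3.017]
force: [-2.3, -1.1, 11.0]
grip_width: 0.0088
grip_force: 12.0
```

Run:
```python
from h import *
o=ctrl.get_obs();print(o['ee_pos'],o['eef_rot'],o['force'],o['moment'],o['grip_width'])
```

```text
[0.47322843 0.10162992 0.0496447 ] [3.14138477e+00 9.97774570e-04 3.01704296e+00] [-2.26516982 -1.08616078 10.97403126] [-0.15033618  0.1813879   0.01814655] 0.008802268885968351
```

Emit:
jog_arm:
  motion:
    - [0, 0, 0, 0, 0, 0.1, -1]
    - [0, 0, 0, 0, 0, 0.1, -1]
    - [0, 0, 0, 0, 0, 0.1, -1]
    - [0, 0, 0, 0, 0, 0, -1]

```text
time_s: 22.15
ee_pos: [0.4732, 0.1016, 0.0496]
eef_rot: [3.141, 0.001, 2.716]
force: [-1.8, -2.0, 10.2]
grip_width: 0.0084
grip_force: 12.0
```

Run:
```python
from h import *
o=ctrl.get_obs();print(o['ee_pos'],o['eef_rot'],o['force'],o['moment'],o['grip_width'])
```

```text
[0.4732367  0.1016054  0.04964173] [3.14112294e+00 9.32710781e-04 2.71616818e+00] [-1.84965636 -2.0086568  10.23957813] [-0.25411168  0.18457686 -0.00268489] 0.00841166054276505
```

Emit:
jog_arm:
  motion:
    - [0, 0, 0, 0, 0, 0.12, -1]
    - [0, 0, 0, 0, 0, 0.12, -1]
    - [0, 0, 0, 0, 0, 0.12, -1]
    - [0, 0, 0, 0, 0, 0.12, -1]
    - [0, 0, 0, 0, 0, 0, -1]

```text
time_s: 22.65
ee_pos: [0.4732, 0.1016, 0.0497]
eef_rot: [3.141, 0.001, 2.236]
force: [-2.0, -2.2, 11.7]
grip_width: 0.0089
grip_force: 12.0
```

Emit:
jog_arm:
  motion:
    - [0, 0, 0, 0, 0, 0.12, -1]
    - [0, 0, 0, 0, 0, 0.12, -1]
    - [0, 0, 0, 0, 0, 0.12, -1]
    - [0, 0, 0, 0, 0, 0.12, -1]
    - [0, 0, 0, 0, 0, 0, -1]

```text
time_s: 23.15
ee_pos: [0.4731, 0.1016, 0.0496]
eef_rot: [3.141, 0.0, 1.756]
force: [-2.3, -3.0, 11.7]
grip_width: 0.0089
grip_force: 12.0
```

Emit:
jog_arm:
  motion:
    - [0, 0, 0, 0, 0, 0.1, -1]
    - [0, 0, 0, 0, 0, 0.08, -1]
    - [0, 0, 0, 0, 0, 0, -1]

```text
time_s: 23.45
ee_pos: [0.4731, 0.1016, 0.0497]
eef_rot: [3.141, 0.0, 1.577]
force: [-3.2, -1.9, 11.6]
grip_width: 0.0086
grip_force: 12.0
```

Run:
```python
from h import *
o=ctrl.get_obs();print(o['ee_pos'],o['eef_rot'],o['force'],o['moment'],o['grip_width'],o['qpos'])
```

```text
[0.47312304 0.10156721 0.04965231] [3.14082715e+00 1.27685172e-04 1.57700097e+00] [-3.1593317  -1.91813443 11.61182244] [-0.37981414  0.39497639 -0.07274014] 0.008600365133546426 [ 1.35883643e-01  3.53334582e-01  1.85404930e+00 -2.80712334e-04
  9.33466221e-01  1.29845903e-01]
```

Emit:
jog_arm:
  motion:
    - [0, 0, 0, 0, 0, 0.02, -1]
    - [0, 0, 0, 0, 0, 0, -1]
    - [0, 0, -0.001, 0, 0, 0, -1]
    - [0, 0, -0.001, 0, 0, 0, -1]
    - [0, 0, 0, 0, 0, 0, -1]

```text
time_s: 23.95
ee_pos: [0.473, 0.1015, 0.0514]
eef_rot: [3.141, 0.0, 1.56]
force: [-0.1, -0.4, 7.9]
grip_width: 0.0086
grip_force: 12.0
```

Emit:
jog_arm:
  motion:
    - [0, 0, -0.001, 0, 0, 0, -1]
    - [0, 0, 0, 0, 0, 0, -1]

```text
time_s: 24.15
ee_pos: [0.473, 0.1015, 0.0524]
eef_rot: [3.141, 0.0, 1.56]
force: [-1.6, -1.9, 7.4]
grip_width: 0.0091
grip_force: 12.0
```

Emit:
jog_arm:
  motion:
    - [0, 0, -0.001, 0, 0, 0, -1]
    - [0, 0, 0, 0, 0, 0, -1]

```text
time_s: 24.35
ee_pos: [0.473, 0.1015, 0.0534]
eef_rot: [3.141, 0.0, 1.56]
force: [-0.9, -1.6, 6.6]
grip_width: 0.0085
grip_force: 12.0
```

Emit:
jog_arm:
  motion:
    - [0, 0, -0.0006, 0, 0, 0, -1]
    - [0, 0, 0, 0, 0, 0, -1]

```text
time_s: 24.55
ee_pos: [0.473, 0.1015, 0.054]
eef_rot: [3.141, 0.0, 1.56]
force: [-1.6, -1.8, 7.1]
grip_width: 0.0088
grip_force: 12.0
```

Emit:
jog_arm:
  motion:
    - [0, 0, -0.0004, 0, 0, 0, -1]
    - [0, 0, 0, 0, 0, 0, -1]

```text
time_s: 24.75
ee_pos: [0.473, 0.1015, 0.054]
eef_rot: [3.141, 0.0, 1.56]
force: [1.4, -1.3, 3.6]
grip_width: 0.0086
grip_force: 12.0
```

Emit:
jog_arm:
  motion:
    - [0, 0, -0.0004, 0, 0, 0, -1]
    - [0, 0, 0, 0, 0, 0, -1]

```text
time_s: 24.95
ee_pos: [0.4728, 0.1015, 0.0541]
eef_rot: [-3.142, 0.0, 1.56]
force: [3.6, -1.5, -5.0]
grip_width: 0.0088
grip_force: 12.0
```

The cam has caught: the head stops rising at +4.3 mm and the force goes negative. I'll relieve it, release and retreat.

Emit:
jog_arm:
  motion:
    - [0, 0, 0.0005, 0, 0, 0, -1]
    - [0, 0, 0, 0, 0, 0, -0.6]
    - [0, 0, 0, 0, 0, 0, -0.4]
    - [0, 0, 0, 0, 0, 0, -0.3]
    - [0, 0, 0, 0, 0, 0, -0.3]

```text
time_s: 25.45
ee_pos: [0.4727, 0.1017, 0.054]
eef_rot: [-3.141, -0.0, 1.56]
force: [-0.9, 0.8, 0.1]
grip_width: 0.0324
grip_force: 0.0
```

Emit:
jog_arm:
  motion:
    - [0, 0, -0.005, 0, 0, 0, -0.3]
    - [0, 0, -0.02, 0, 0, 0, -0.3]
    - [0, 0, -0.04, 0, 0, 0, -0.3]
    - [0, 0, -0.04, 0, 0, 0, -0.3]
    - [0, 0, -0.04, 0, 0, 0, -0.3]

```text
time_s: 25.95
ee_pos: [0.4725, 0.1016, 0.201]
eef_rot: [3.141, -0.0, 1.56]
force: [-0.1, 0.0, -0.2]
grip_width: 0.0329
grip_force: 0.0
```

Emit:
jog_arm:
  motion:
    - [0, 0, 0, 0, 0, 0, -0.3]
    - [0, 0, 0, 0, 0, 0, -0.3]
    - [0, 0, 0, 0, 0, 0, -0.3]

```text
time_s: 26.25
ee_pos: [0.4723, 0.1016, 0.1979]
eef_rot: [-3.14, 0.0, 1.56]
force: [0.2, 0.2, -0.1]
grip_width: 0.0328
grip_force: 0.0
```

Run:
```python
from h import *
o=ctrl.get_obs();print(o['ee_pos'],o['eef_rot'],o['force'],o['grip_width'])
m=snap('scene','s7');a=cv2.imread('pics/s6.png',0);b=cv2.imread('pics/s7.png',0)
x=proj(m,[[.473,.102,.0575]])[0];print(x)
for im in(a,b):
    g=im[190:275,255:350];ys,xs=np.where(g[:]<45);print(len(xs),[ (xs.min()+255,xs.max()+255,ys.min()+190,ys.max()+190,xs.mean()+255,ys.mean()+190)])
# cover outline unchanged?
print(np.abs(a[200:270,265:310].astype(int)-b[200:270,265:310]).mean())
```

```text
[0.47229062 0.10155008 0.19787356] [-3.13972856e+00  2.49003412e-04  1.55979620e+00] [ 0.24283956  0.23247146 -0.05179141] 0.03282945246928854
[328.82171055 245.57384993]
313 [(np.int64(291), np.int64(335), np.int64(190), np.int64(250), np.float64(321.5814696485623), np.float64(213.26517571884983))]
181 [(np.int64(324), np.int64(344), np.int64(190), np.int64(252), np.float64(331.0055248618785), np.float64(224.18232044198896))]
10.166666666666666
```

```bash
python3 -c "
from station import ctrl
print(ctrl.hand_in())"
```

```text
the job is handed in; nothing more can be done
None
```

The job is handed in at about 26 s of the 72 s allowed: the logger is in the cradle screen up, the cover is shut, and the fastener is turned about 1.59 rad with its cam caught. No verdict came back; the catch was judged by feel, and one press of nearly 20 N on the closed cover may have loaded the receptacle close to its 18 N limit.

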